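# Tip the reference ball from the scoop into the sample bottle

## Robot

A 6-joint arm with a two-finger parallel gripper is mounted at the origin on the work surface. World frame = base frame: x ahead of the robot, y to its left, z up, the work surface at z = 0. Lengths are in m, angles in rad, forces in N, time in s.
With the tool pointing down it reaches from about 0.3 to 0.875 m from the base axis. Payload 6.4 kg.
Tool frame: the origin (TCP) lies midway between the tips of the shut fingers; the grasp point (between the pads) lies ctrl.grip_depth behind it (ctrl.grip_depth is the distance from the TCP to the grasp point, in m); x points along the fingers, y is the direction in which the jaws open and shut, and the axes are right-handed (so a half turn about x gives the same grasp; the last joint's range is limited). The gripper opens to 85 mm and grips with 20 to 120 N. Pads are 22 mm wide; open, the fingers measure 114 mm over their backs; the gripper's body (76 mm by 85 mm) begins 54 mm behind the grasp point. The pads swing forward as they close: fully open they stand 13 mm farther back than shut.
Start: joints at [-1.42, 0.181, 1.607, -0, 1.354, -0.206], TCP at [0.201, -0.539, 0.196] pointing down, gripper open.
Joint ranges: [-2.99, 2.99], [-0.89, 2.07], [0.3, 2.58], [-1.14, 4.28], [0, 2.63], [-3.12, 3.12]. Speed limits (rad/s): [2.57, 2.57, 3.01, 3.14, 3.14, 3.14].

## Interface

Orientations are given as a unit quaternion [w, x, y, z].
In Python, from bench import ctrl gives the robot as it stands.
- The arm moves only by the tool carry_out, never from a script. Its argument "motion" is one flat list of numbers, 7 for each row, row after row: the turn, a rotation vector about the tool's x, y, z in degrees, then the shift along the tool's x, y, z in m, then the gripper's target within -1 to 1 (shut at 1, half-way at 0, fully open at -1). A call has 1 to 10 rows; each row shifts and turns the pose as measured when the row begins, along the tool's axes as they then stand; what a row does not reach is not made up. A row lasts 1/10 s, in which the tool goes at most 50 mm and 8.59 degrees, less where a joint would pass 70% of its speed; a pose out of reach is approached as far as the arm can. A call with a gripper value outside its range is refused whole. The fingers move at their own pace and stop on an object; the grip force is fixed at half the most. Time passes only in rows, so rows that do not move let the fingers close. It gives the time, the measured TCP pose, the force and the opening at its end, in the units of the state.
- ctrl.get_obs(): the state, without advancing time (a new reading comes with each control period).
- ctrl.camera(name): name is "scene" or "top" or "wrist"; returns the picture (384x512x3 uint8, blue, green, red); there is no depth.
- ctrl.camera_params(name): a dict with "mtx" (3x3 intrinsics, pixels), "k1" (the pictures are not rectified: a ray, as slopes to the right and down, at radius r is drawn at 1 + k1 r^2 times it, then the intrinsics apply), "pose" (4x4, takes a point from camera to world coordinates); the wrist camera has in their place "hand_eye" (4x4, takes a point from camera to tool coordinates, whose origin is the TCP and whose axes are the tool frame's). Camera axes: x right, y down, z forward; pixel columns grow to the right and rows downward; lengths in m; the calibration is good to about 2 mm. A picture is of the moment at which its call begins: read the wrist's pose just before it. camera_params takes no time and is no camera call.
- ctrl.hand_in(): hands the job in, once; it reports no verdict.
Trained networks look in the newest picture that a camera, given by its name, has taken for a name from the list of things; names that differ only in an ending like _2 or _b are one class to them, and where a whole thing is asked for, a point or a joint stands for the part that bears it (a point fixed in the world has none). Each returns a list of dicts, best first, with "conf" (0 to 1); they miss things now and then, are a little off and sometimes report something else, mostly with a low value. They report only what shows in the picture. A call takes as long as a camera call. They do not tell look-alikes from the thing itself.
- ctrl.boxes_of(camera, thing): "point" ([x, y, z] in m, in the coordinates of the camera as it stood for that picture, good to about 4 mm: the middle of the surface that is visible of it).
- ctrl.trace(camera, thing): "pixels" (384x512 bool, what is visible of it).
- ctrl.landmark_of(camera, thing): "point" ([x, y, z] in m, in the coordinates of the camera as it stood for that picture, good to about 4 mm: a listed point, or the origin of a listed thing).
The state is a dict: "time_s": time; "q": joint angles; "dq": joint speeds; "joint_efforts": joint torques, N m; "eef_pos": TCP position; "eef_rot": TCP orientation; "wrist_force": force on the tool from outside, world axes, zero at the start; "torque": the same for the moment, N m; "opening": opening from 0.0 (shut) to 1.0 (fully open).
Only numpy, scipy, OpenCV 4.12 (cv2) and the standard library are available. Lean on these libraries where they do the work, as an engineer would, in place of code of your own. Each camera call takes 0.05 s, during which the arm holds its last target. There are 200 camera calls.

## Task

Pick up the steel scoop by its upright grip and, keeping it level, rest its down-turned lip just inside the mouth of the open narrow-necked bottle (not the wide beaker, not the capped bottle); then tip the scoop there, lip still in the mouth, so that the ball rolls into the bottle. Do not touch the ball with the fingers and leave the bottle standing where it is; finally set the empty scoop down upright on the bench about where it stood, and let go.

Things in the scene. Friction and masses are not known exactly. Their poses are not given: they have to be found in the camera images.
- scoop_grip (a point): Centre of the upright grey grip bar (26 mm along x, 12 mm across y, top 20 mm above this point) behind the trough of a small steel scoop (140 g) on a foot plate 85 x 46 mm. x points level along the trough to the spout, z up. 55 mm above the bench as it stands; bar's sides are free down to 45 mm below this point. The 24 mm wide trough begins 22 mm ahead; all of it is below this point.
- scoop_spout (a point): Middle of the end edge of the scoop's lip, 123 mm ahead of (x) and 39 mm below scoop_grip, same axes. The lip, 24 mm wide, slopes 40 degrees down over 30 mm from a crest; the trough floor behind rises 8 degrees to that crest. Level, the ball stays back; tipped spout-down 20 to 40 degrees it empties in a second. Over the mouth's middle it can go 15 mm below the rim before the trough touches.
- bottle_mouth (a point): Centre of the mouth, in the plane of the rim, of the open amber glass bottle with a narrow neck; z up, 95 mm above the bench. Mouth 48 mm inside; neck 56 mm outside, 23 mm tall; body 84 mm. Loose, 400 g. Not the wide clear beaker (85 mm tall) nor the capped bottle of the same shape (100 mm); other loose things close by are under 40 mm tall.
- ball_center (a point): Centre of a dark steel ball, 16 mm across, lying at the back of the scoop's trough at the start.
Not all that is in view belongs to the job. Of the things like the part that bears scoop_grip, leave any that is red; of the rest the larger one is meant.

How it is judged:
On the way, in this order (a step that is already met when the one before it is completed fails the run):
1. the lip is inside the mouth of the bottle, the scoop level (within 12 degrees) and the ball still in the trough (horizontal distance between scoop_spout and bottle_mouth below 0.021 m and z of scoop_spout in the frame of bottle_mouth below -0.002 m and angle between scoop_spout's own z axis and vertical below 0.21 rad and distance between ball_center and scoop_spout above 0.04 m), for 0.2 s.
2. the ball has gone into the bottle with the lip still in the mouth and the scoop tipped by more than 8 degrees (horizontal distance between scoop_spout and bottle_mouth below 0.024 m and z of scoop_spout in the frame of bottle_mouth below 0.003 m and angle between scoop_spout's own z axis and vertical above 0.14 rad and z of ball_center in the frame of bottle_mouth below -0.03 m and horizontal distance between ball_center and bottle_mouth below 0.04 m), for 0.1 s.
At the end, for the whole second after the job is handed in: The ball lies in the bottle; the bottle stands upright within 30 mm of where it stood; the scoop stands upright (within 7 degrees) on the bench, its grip within 100 mm of where it started (horizontal distance between ball_center and bottle_mouth below 0.04 m and z of ball_center in the frame of bottle_mouth below -0.05 m and angle between bottle_mouth's own z axis and vertical below 0.1 rad and distance of bottle_mouth from where it was at the start of the episode below 0.03 m and angle between scoop_grip's own z axis and vertical below 0.12 rad and height (world z) of scoop_grip between 0.045 and 0.062 m and distance of scoop_grip from where it was at the start of the episode below 0.1 m); the robot touches nothing.
It fails at once if the fingers touch the ball (contact force between ball and the fingers above 0.2 N).
It fails at once if the bottle is knocked over or tipped by more than 20 degrees (angle between bottle_mouth's own z axis and vertical above 0.35 rad).
It also fails if it takes over 64 s, if anything falls off the work surface, if the arm or the gripper's body presses on something with over 40 N, if the wrist force passes 120 N, or if a joint passes its speed limit or range.

## Working session

There is one attempt and no reset: what is moved stays moved. The work goes in short steps, Python scripts to look and compute and a tool call to move; the robot and the scene stay as the last step left them, time stands still between calls to the robot, and variables do not carry over. Pictures are saved under pics/ and viewed, about 8 in all and at most 12, crops included, and the job is handed in when it is done.

Besides the shell and the picture viewer there is one more tool, called after "Call:" by a JSON object that holds its "fn" and its "kwargs". carry_out: Moves the arm, as the interface text tells. Its arguments: {"type":"object","properties":{"motion":{"type":"array"}},"required":["motion"]}

```bash
ls; mkdir -p pics
cat > h.py <<'E'
import numpy as np, cv2
from scipy.spatial.transform import Rotation as R
from bench import ctrl
def world(cam,p,obs=None):
    P=ctrl.camera_params(cam)
    if cam=="wrist":
        T=np.eye(4);o=obs;q=o["eef_rot"];T[:3,:3]=R.from_quat([q[1],q[2],q[3],q[0]]).as_matrix();T[:3,3]=o["eef_pos"];M=T@P["hand_eye"]
    else: M=P["pose"]
    return (M@np.append(p,1))[:3]
def proj(cam,p,obs=None):
    P=ctrl.camera_params(cam);M=np.array(P["pose"]);c=np.linalg.inv(M)@np.append(p,1);s=c[:2]/c[2];s=s*(1+P["k1"]*(s@s));K=np.array(P["mtx"])
    return K[:2,:2]@s+K[:2,2]
E
python3 - <<'E'
from h import *
np.set_printoptions(precision=4,suppress=True)
o=ctrl.get_obs();print(o,ctrl.grip_depth)
for c in("scene","top"):
    cv2.imwrite(f"pics/{c}0.png",ctrl.camera(c))
    for t in("scoop_grip","scoop_spout","bottle_mouth","ball_center"):
        for d in ctrl.landmark_of(c,t):
            w=world(c,d["point"]);print(c,t,round(d["conf"],2),w,proj(c,w))
E
```

```text
pics
{'time_s': 0.0, 'q': array([-1.4203,  0.1815,  1.6081, -0.    ,  1.3538, -0.2063]), 'dq': array([-0.0002,  0.0006,  0.0015, -0.001 ,  0.0007,  0.0001]), 'joint_efforts': array([ -0.0016, -44.4875, -35.1338,  -0.0004,   0.0091,  -0.    ]), 'eef_pos': array([ 0.2007, -0.5381,  0.1952]), 'eef_rot': array([ 0.1248,  0.6959,  0.1261, -0.6959]), 'wrist_force': array([ 0.4088, -0.4399, -0.2607]), 'torque': array([ 0.0078, -0.0374, -0.0195]), 'opening': 1.0003539491926796} 0.0187
scene scoop_grip 0.94 [ 0.5451 -0.225   0.0581] [174.1738 193.6474]
scene scoop_grip 0.82 [ 0.4497 -0.3486  0.0426] [162.0302 143.6961]
scene scoop_grip 0.68 [ 0.3514 -0.1843  0.0537] [247.5377 143.8929]
scene scoop_spout 0.86 [ 0.239  -0.1411  0.0204] [290.3654 132.2997]
scene scoop_spout 0.63 [ 0.3675 -0.3017  0.0175] [202.5931 137.8848]
scene scoop_spout 0.62 [ 0.4221 -0.193   0.017 ] [225.737  173.5995]
scene bottle_mouth 0.66 [0.6033 0.1835 0.0955] [350.3276 328.4504]
scene ball_center 0.68 [ 0.5438 -0.2261  0.0538] [174.5258 194.1978]
scene ball_center 0.38 [ 0.5126 -0.218   0.0351] [188.9358 191.1777]
top scoop_grip 0.91 [ 0.543  -0.221   0.0547] [317.5201 142.6525]
top scoop_grip 0.9 [ 0.4482 -0.3449  0.043 ] [379.5535 190.8934]
top scoop_grip 0.75 [ 0.3558 -0.1864  0.0558] [300.8998 238.7949]
top scoop_spout 0.82 [ 0.4263 -0.1894  0.02  ] [299.6711 202.3173]
top scoop_spout 0.8 [ 0.3691 -0.298   0.013 ] [352.8262 230.1757]
top scoop_spout 0.69 [ 0.2378 -0.1347  0.0179] [273.2992 296.6129]
top bottle_mouth 0.74 [0.6076 0.1844 0.0972] [103.0761 105.652 ]
top ball_center 0.38 [ 0.513  -0.2175  0.032 ] [314.0284 158.9262]
```

Run:
```python
import cv2,numpy as np
a=cv2.imread("pics/scene0.png");b=cv2.imread("pics/top0.png")
cv2.imwrite("pics/both.png",cv2.resize(np.vstack([a,b]),None,fx=.78,fy=.78))
cv2.imwrite("pics/crop.png",cv2.resize(b[110:310,240:420],None,fx=3,fy=3,interpolation=cv2.INTER_CUBIC))
```

```text
(no output)
```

View pics/both.png

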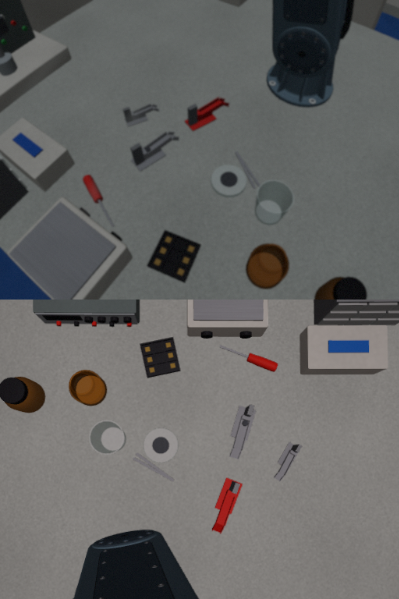

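View pics/crop.png

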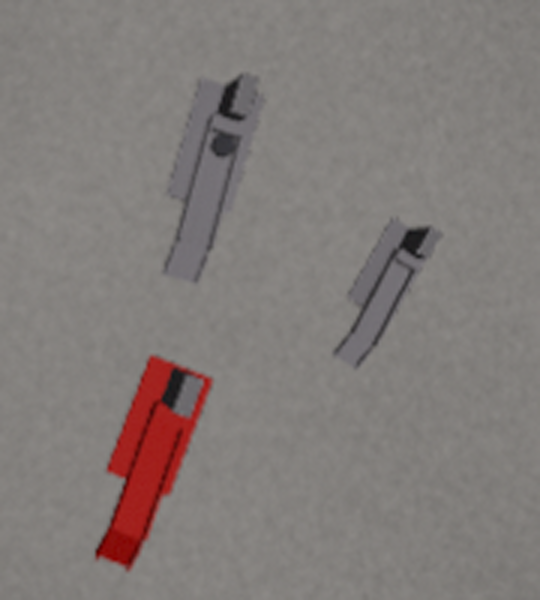

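Candidates (top-view pixels): the large grey scoop with the ball (317,143), the small grey one (380,191) and the red one (301,239). By the description it is the large grey one, and the close crop shows the dark ball in it. The bottle is the open amber one at (103,106), not the clear beaker at (138,180) or the capped bottle at (27,120).

```bash
cat >> h.py <<'E'
def mat(o): q=o["eef_rot"]; return R.from_quat([q[1],q[2],q[3],q[0]])
def plan(pos,y_axis,lean=0,o=None):
    """target TCP pos, tool y yaw deg; prints turn (deg rotvec, tool) and shift (tool axes)"""
    o=o or ctrl.get_obs();M=mat(o)
    x=np.array([0,0,-1.]);y=np.array([np.cos(np.radians(y_axis)),np.sin(np.radians(y_axis)),0]);
    T=R.from_rotvec(np.radians(lean)*y)*R.from_matrix(np.c_[x,y,np.cross(x,y)])
    print("rot",np.round((M.inv()*T).as_rotvec(degrees=True),2),"shift",np.round(M.inv().apply(np.array(pos)-o["eef_pos"]),4))
E
python3 - <<'E'
from h import *
np.set_printoptions(precision=3,suppress=True)
o=ctrl.get_obs();print(mat(o).as_matrix())
for y in(75.5,-104.5): plan([.52,-.222,.2],y)
for p in([.725,.153,.1],[.606,.06,.1],[.667,.077,.1]): print(proj("top",p),proj("scene",p))
E
```

```text
[[-0.     0.349 -0.937]
 [ 0.    -0.937 -0.349]
 [-1.    -0.    -0.   ]]
rot [-145.06   -0.01    0.  ] shift [-0.004 -0.185 -0.41 ]
rot [34.94  0.    0.  ] shift [-0.004 -0.185 -0.41 ]
[119.978  42.474] [291.122 386.126]
[170.356 106.272] [281.023 286.533]
[161.16   73.632] [268.731 323.605]
```

Call:
{"fn": "carry_out", "kwargs": {"motion": [-8.3,0,0,0,0,0,-1,-8.3,0,0,0,0,0,-1,-8.3,0,0,0,0,0,-1,-8.3,0,0,0,0,0,-1,-8.3,0,0,0,0,0,-1,-8.3,0,0,0,0,0,-1,-8.3,0,0,0,0,0,-1,-8.3,0,0,0,0,0,-1,-8.3,0,0,0,0,0,-1,-8.3,0,0,0,0,0,-1]}}

```text
time_s: 1.5
eef_pos: [0.2009, -0.5388, 0.1963]
eef_rot: [0.566, 0.424, 0.566, -0.424]
wrist_force: [0.5, -0.8, -0.3]
opening: 1.0
```

Call:
{"fn": "carry_out", "kwargs": {"motion": [-8.3,0,0,0,0,0,-1,-8.3,0,0,0,0,0,-1,-8.3,0,0,0,0,0,-1,-8.3,0,0,0,0,0,-1,-8.3,0,0,0,0,0,-1,-8.3,0,0,0,0,0,-1,-8.3,0,0,0,0,0,-1,-8.3,0,0,0,0,0,-1]}}

```text
time_s: 2.3
eef_pos: [0.2009, -0.5389, 0.1965]
eef_rot: [0.706, 0.031, 0.706, -0.031]
wrist_force: [-0.2, -0.2, 0.4]
opening: 1.001
```

Run:
```python
from h import *
o=ctrl.get_obs();print(o["q"],o["eef_pos"],o["time_s"]);plan([.50,-.222,.2],75.5)
```

```text
[-1.42027756e+00  1.80013843e-01  1.60697281e+00  1.30151863e-05
  1.35388570e+00 -2.90398229e+00] [ 0.20087916 -0.53886518  0.1965441 ] 2.3
rot [9.51 0.01 0.04] shift [-0.0036  0.3417  0.2704]
```

Call:
{"fn": "carry_out", "kwargs": {"motion": [0.9,0,0,0,0.034,0.027,-1,0.9,0,0,0,0.034,0.027,-1,0.9,0,0,0,0.034,0.027,-1,0.9,0,0,0,0.034,0.027,-1,0.9,0,0,0,0.034,0.027,-1,0.9,0,0,0,0.034,0.027,-1,0.9,0,0,0,0.034,0.027,-1,0.9,0,0,0,0.034,0.027,-1,0.9,0,0,0,0.034,0.027,-1,0.9,0,0,0,0.034,0.027,-1]}}

```text
time_s: 3.3
eef_pos: [0.528, -0.2399, 0.1973]
eef_rot: [0.702, 0.088, 0.7, -0.092]
wrist_force: [0.5, -1.2, -0.6]
opening: 0.999
```

Run:
```python
from h import *
np.set_printoptions(precision=4,suppress=True)
o=ctrl.get_obs();print(o["q"],o["eef_pos"]);im=ctrl.camera("wrist");cv2.imwrite("pics/w1.png",im)
for t in("scoop_grip","scoop_spout","ball_center"):
    for d in ctrl.landmark_of("wrist",t): print(t,round(d["conf"],2),world("wrist",d["point"],o))
plan([.544,-.222,.2],75.5)
```

```text
[-0.6287  0.187   1.5972 -0.0039  1.352  -1.9439] [ 0.528  -0.2399  0.1973]
scoop_grip 0.91 [ 0.5417 -0.2271  0.0546]
scoop_grip 0.63 [ 0.4439 -0.3493  0.0405]
scoop_spout 0.66 [ 0.3684 -0.2995  0.0139]
ball_center 0.54 [ 0.5178 -0.2168  0.0364]
rot [0.09 0.15 0.31] shift [-0.0032  0.022   0.0118]
```

View pics/w1.png

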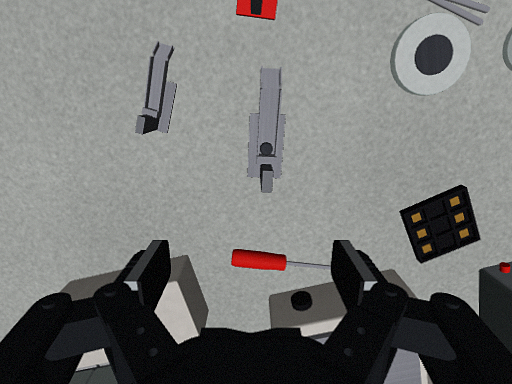

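```bash
cat >> h.py <<'E'
def ray(cam,px,z,o=None):
    P=ctrl.camera_params(cam)
    d=cv2.undistortPoints(np.array([[px]],float),np.array(P["mtx"]),np.array([P["k1"],0,0,0.]))[0,0]
    c=world(cam,[0,0,0],o);v=world(cam,[*d,1],o)-c
    return c+v*(z-c[2])/v[2]
E
python3 - <<'E'
from h import *
np.set_printoptions(precision=4,suppress=True)
im=cv2.imread("pics/w1.png");cv2.imwrite("pics/w1c.png",cv2.resize(im[55:200,215:315],None,fx=4,fy=4,interpolation=cv2.INTER_CUBIC))
o=ctrl.get_obs()
print(world("wrist",[0,0,0],o))
for n,px,z in(("spout",(270,69),.016),("footL",(250,113),.002),("footR",(285,113),.002),("ball",(266,149),.034)):print(n,ray("wrist",px,z,o))
for c in("top","wrist"):
  for t in("scoop_grip","scoop_spout","ball_center","bottle_mouth"):
    for k in range(2):
      ctrl.camera(c)
      for d in ctrl.landmark_of(c,t):print(c,t,round(d["conf"],2),world(c,d["point"],o))
E
```

```text
[ 0.4502 -0.2198  0.3743]
spout [ 0.4231 -0.1913  0.016 ]
footL [ 0.4668 -0.2272  0.002 ]
footR [ 0.478  -0.1835  0.002 ]
ball [ 0.5116 -0.2182  0.034 ]
top scoop_grip 0.79 [ 0.4464 -0.349   0.043 ]
top scoop_grip 0.48 [ 0.5435 -0.2185  0.0537]
top scoop_grip 0.91 [ 0.4482 -0.3465  0.041 ]
top scoop_grip 0.43 [ 0.5433 -0.2198  0.0539]
top bottle_mouth 0.6 [0.6059 0.1838 0.0967]
top bottle_mouth 0.61 [0.608  0.1836 0.0944]
wrist scoop_grip 0.69 [ 0.4483 -0.3478  0.0442]
wrist scoop_grip 0.57 [ 0.5388 -0.226   0.0546]
wrist scoop_grip 0.7 [ 0.5396 -0.2287  0.0535]
wrist scoop_grip 0.62 [ 0.4235 -0.1904  0.0164]
wrist scoop_grip 0.58 [ 0.4462 -0.3476  0.0397]
wrist scoop_spout 0.6 [ 0.3717 -0.2995  0.0123]
wrist scoop_spout 0.59 [ 0.5397 -0.2299  0.0548]
wrist scoop_spout 0.9 [ 0.4264 -0.1884  0.0136]
wrist scoop_spout 0.62 [ 0.3679 -0.2988  0.0113]
wrist ball_center 0.7 [ 0.5147 -0.2165  0.034 ]
```

View pics/w1c.png

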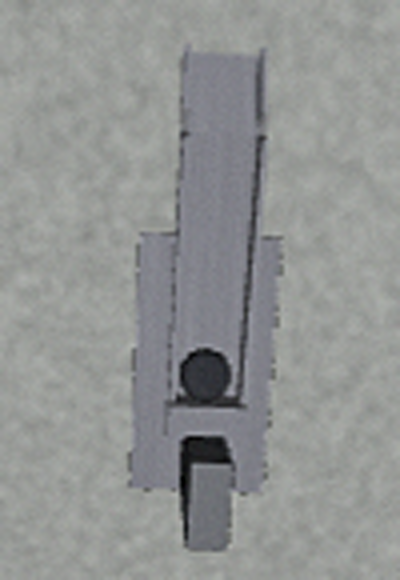

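Run:
```python
from h import *
np.set_printoptions(precision=4,suppress=True)
o=ctrl.get_obs()
g=ray("wrist",(267.75,181.5),.075,o);s=ray("wrist",(270.5,68),.016,o)
f=ray("wrist",(268,114),.003,o);b=ray("wrist",(264.5,177),.003,o)
print(g,s,np.linalg.norm((g-s)[:2]),f,b,np.linalg.norm(f-b))
for a,c in((g,s),(b,f)):print(np.degrees(np.arctan2(*(c-a)[1::-1])))
plan([g[0],g[1],.11],75.0)
```

```text
[ 0.5398 -0.226   0.075 ] [ 0.4219 -0.1911  0.016 ] 0.12293796279328253 [ 0.4735 -0.2058  0.003 ] [ 0.5541 -0.2301  0.003 ] 0.08418167787435785
163.50858795064093
163.21373389275095
rot [0.44 0.18 0.3 ] shift [0.087  0.0186 0.0086]
```

Call:
{"fn": "carry_out", "kwargs": {"motion": [1.0,0.1,0.15,0,0.009,0.004,-1,1.0,0.1,0.15,0,0.009,0.004,-1,0,0,0,0.02,0,0,-1,0,0,0,0.03,0,0,-1,0,0,0,0.03,0,0,-1,0,0,0,0,0,0,-1]}}

```text
time_s: 5.7
eef_pos: [0.541, -0.2264, 0.1168]
eef_rot: [0.701, 0.102, 0.698, -0.103]
wrist_force: [-0.6, 0.3, -0.0]
opening: 0.997
```

Run:
```python
from h import *
plan([.540,-.2255,.036],73.4)
o=ctrl.get_obs();im=ctrl.camera("wrist");cv2.imwrite("pics/w2.png",im)
```

```text
rot [-0.06  0.23  0.06] shift [ 0.0808  0.0006 -0.0015]
```

View pics/w2.png

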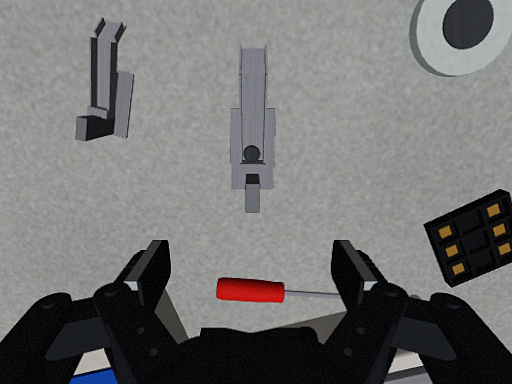

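The wrist view shows the grip bar centred between the fingers (252 against 250) and the scoop axis vertical, so I'm descending.

Call:
{"fn": "carry_out", "kwargs": {"motion": [0,0.2,0.05,0.025,0,-0.001,-1,0,0,0,0.025,0,0,-1,0,0,0,0.02,0,0,-1,0,0,0,0.009,0,0,-1,0,0,0,0,0,0,-1]}}

```text
time_s: 6.25
eef_pos: [0.5487, -0.2319, 0.0487]
eef_rot: [0.706, 0.099, 0.694, -0.105]
wrist_force: [-0.2, 0.4, 1.1]
opening: 0.998
```

Run:
```python
from h import *
plan([.540,-.2255,.036],73.4)
```

```text
rot [-0.05  1.05  0.34] shift [ 0.0125  0.0038 -0.0104]
```

Call:
{"fn": "carry_out", "kwargs": {"motion": [0,0.5,0.2,0,0.002,-0.005,-1,0,0.5,0.1,0,0.002,-0.005,-1,0,0,0,0,0,0,-1]}}

```text
time_s: 6.55
eef_pos: [0.542, -0.2263, 0.053]
eef_rot: [0.701, 0.101, 0.698, -0.103]
wrist_force: [0.3, -0.4, 0.4]
opening: 0.999
```

Run:
```python
from h import *
plan([.540,-.2255,.036],73.4);o=ctrl.get_obs();print(o["eef_pos"],o["q"])
```

```text
rot [-0.05  0.29  0.11] shift [ 0.017   0.0003 -0.0022]
[ 0.54198748 -0.22633442  0.0530134 ] [-5.97289640e-01  3.68574596e-01  1.68616086e+00 -4.22108951e-04
  1.08142277e+00 -1.87727900e+00]
```

Call:
{"fn": "carry_out", "kwargs": {"motion": [0,0.2,0.1,0.006,0,-0.001,-1,0,0,0,0.006,0,-0.001,-1,0,0,0,0.005,0,0,-1,0,0,0,0,0,0,-1,0,0,0,0,0,0,-1]}}

```text
time_s: 7.05
eef_pos: [0.5406, -0.2261, 0.0358]
eef_rot: [0.701, 0.102, 0.699, -0.103]
wrist_force: [1.1, 0.6, 0.6]
opening: 1.003
```

Run:
```python
from h import *
plan([.540,-.2255,.036],73.4);o=ctrl.get_obs();print(o["eef_pos"],o["wrist_force"])
```

```text
rot [-0.05  0.19  0.04] shift [-0.0002  0.0004 -0.0007]
[ 0.54057376 -0.22612804  0.03579694] [1.08518824 0.64752972 0.62227715]
```

Now I'll close the gripper on the bar.

Call:
{"fn": "carry_out", "kwargs": {"motion": [0,0,0,0,0,0,1,0,0,0,0,0,0,1,0,0,0,0,0,0,1,0,0,0,0,0,0,1,0,0,0,0,0,0,1,0,0,0,0,0,0,1,0,0,0,0,0,0,1,0,0,0,0,0,0,1,0,0,0,0,0,0,1,0,0,0,0,0,0,1]}}

```text
time_s: 8.05
eef_pos: [0.541, -0.2262, 0.0361]
eef_rot: [0.701, 0.102, 0.698, -0.103]
wrist_force: [0.8, -0.1, 0.9]
opening: 0.109
```

Call:
{"fn": "carry_out", "kwargs": {"motion": [0,0,0,-0.005,0,0,1,0,0,0,-0.01,0,0,1,0,0,0,-0.01,0,0,1,0,0,0,-0.01,0,0,1,0,0,0,-0.005,0,0,1,0,0,0,0,0,0,1,0,0,0,0,0,0,1]}}

```text
time_s: 8.75
eef_pos: [0.541, -0.2264, 0.0805]
eef_rot: [0.701, 0.102, 0.698, -0.103]
wrist_force: [0.6, -0.2, -0.9]
opening: 0.113
```

Run:
```python
from h import *
plan([.540,-.2255,.195],73.4)
o=ctrl.get_obs();print(o);im=ctrl.camera("wrist");cv2.imwrite("pics/w3.png",im)
```

```text
rot [-0.04  0.28  0.07] shift [-0.1145  0.0004 -0.0006]
{'time_s': 8.75, 'q': array([-5.98731809e-01,  3.28873498e-01,  1.67499004e+00,  2.82173393e-04,
        1.13266075e+00, -1.87917023e+00]), 'dq': array([ 0.00078309, -0.00857078, -0.00302559,  0.00061437,  0.00440451,
        0.00785376]), 'joint_efforts': array([ 6.29738453e-03, -4.92743897e+01, -3.22703040e+01, -9.37860401e-03,
        1.42136088e-02, -8.93348806e-05]), 'eef_pos': array([ 0.54096377, -0.22637122,  0.08049969]), 'eef_rot': array([ 0.70131009,  0.10163425,  0.6980093 , -0.10304196]), 'wrist_force': array([ 0.61631146, -0.18146291, -0.93019159]), 'torque': array([0.01776813, 0.01078169, 0.0058078 ]), 'opening': 0.11344705215795935}
```

View pics/w3.png

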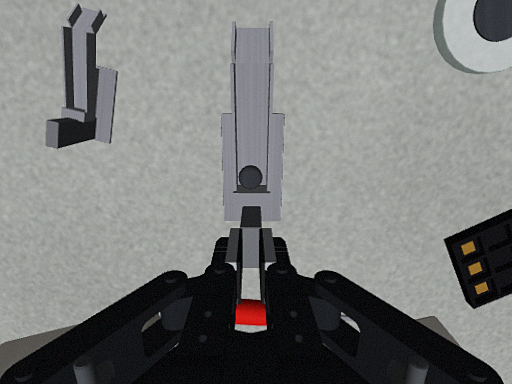

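Call:
{"fn": "carry_out", "kwargs": {"motion": [0,0,0,-0.008,0,0,1,0,0,0,-0.014,0,0,1,0,0,0,-0.016,0,0,1,0,0,0,-0.016,0,0,1,0,0,0,-0.016,0,0,1,0,0,0,-0.016,0,0,1,0,0,0,-0.016,0,0,1,0,0,0,-0.01,0,0,1,0,0,0,-0.005,0,0,1,0,0,0,0,0,0,1]}}

```text
time_s: 9.8
eef_pos: [0.5401, -0.2258, 0.2077]
eef_rot: [0.701, 0.102, 0.698, -0.103]
wrist_force: [0.5, 0.1, -1.6]
opening: 0.11
```

Call:
{"fn": "carry_out", "kwargs": {"motion": [1.5,0,0,0,0,0,1,3,0,0,0,0,0,1,4,0,0,0,0,0,1,4,0,0,0,0,0,1,4,0,0,0,0,0,1,4,0,0,0,0,0,1,4,0,0,0,0,0,1,4,0,0,0,0,0,1,4,0,0,0,0,0,1,4,0,0,0,0,0,1]}}

```text
time_s: 10.8
eef_pos: [0.5349, -0.2225, 0.1968]
eef_rot: [0.622, 0.329, 0.631, -0.327]
wrist_force: [1.2, 0.3, -1.1]
opening: 0.111
```

Call:
{"fn": "carry_out", "kwargs": {"motion": [4,0,0,0,0,0,1,4,0,0,0,0,0,1,4,0,0,0,0,0,1,4,0,0,0,0,0,1,4,0,0,0,0,0,1,4,0,0,0,0,0,1,3,0,0,0,0,0,1,1.5,0,0,0,0,0,1,0,0,0,0,0,0,1]}}

```text
time_s: 11.7
eef_pos: [0.5294, -0.2192, 0.1854]
eef_rot: [0.507, 0.479, 0.53, -0.483]
wrist_force: [-0.1, -0.3, -1.2]
opening: 0.111
```

Run:
```python
from h import *
plan([.617,-.03,.195],5)
o=ctrl.get_obs();print(o["eef_pos"],o["q"],o["time_s"])
```

```text
rot [-0.75 -1.17  1.49] shift [-0.0086  0.1012 -0.1823]
[ 0.52936827 -0.21915179  0.18539183] [-5.99312593e-01  2.11131154e-01  1.59388224e+00 -4.47864782e-04
  1.36965861e+00 -6.73344872e-01] 11.7
```

Call:
{"fn": "carry_out", "kwargs": {"motion": [0,-0.1,0.15,-0.002,0.004,-0.008,1,0,-0.1,0.15,-0.002,0.008,-0.014,1,0,-0.1,0.15,-0.002,0.012,-0.021,1,0,-0.1,0.15,-0.002,0.012,-0.022,1,0,-0.1,0.15,-0.002,0.012,-0.022,1,0,-0.1,0.15,-0.002,0.012,-0.022,1,0,-0.1,0.15,-0.002,0.012,-0.022,1,0,-0.1,0.15,-0.002,0.012,-0.021,1,0,-0.1,0.15,-0.002,0.008,-0.014,1,0,-0.1,0.15,-0.001,0.004,-0.008,1]}}

```text
time_s: 12.7
eef_pos: [0.6164, -0.0208, 0.2054]
eef_rot: [0.518, 0.482, 0.52, -0.478]
wrist_force: [-0.2, 0.6, -1.7]
opening: 0.108
```

Run:
```python
from h import *
np.set_printoptions(precision=4,suppress=True)
plan([.617,-.03,.195],5)
o=ctrl.get_obs();print(o["eef_pos"],o["q"],o["time_s"])
im=ctrl.camera("wrist");cv2.imwrite("pics/w4.png",im)
for t in("bottle_mouth","scoop_spout","ball_center"):
    for d in ctrl.landmark_of("wrist",t): print(t,round(d["conf"],2),world("wrist",d["point"],o))
```

```text
rot [-0.55 -0.37 -0.06] shift [ 0.0103 -0.0001  0.0093]
[ 0.6164 -0.0208  0.2054] [-0.2297  0.2648  1.4874  0.0067  1.3905 -0.3086] 12.7
scoop_spout 0.69 [0.6067 0.0989 0.1808]
scoop_spout 0.47 [ 0.3675 -0.3015  0.0129]
ball_center 0.78 [0.6145 0.0058 0.2061]
```

View pics/w4.png

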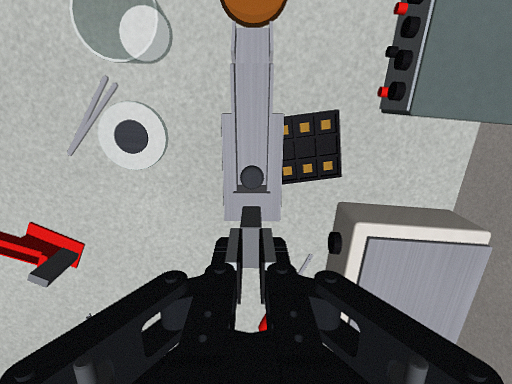

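Call:
{"fn": "carry_out", "kwargs": {"motion": [-0.1,0,0,0.001,0,-0.004,1,-0.1,0,0,0,0,-0.008,1,-0.1,0,0,0,0,-0.012,1,-0.1,0,0,0,0,-0.012,1,-0.1,0,0,0,0,-0.012,1,0,0,0,0,0,-0.012,1,0,0,0,0,0,-0.012,1,0,0,0,0,0,-0.007,1,0,0,0,0,0,-0.003,1,0,0,0,0,0,0,1]}}

```text
time_s: 13.9
eef_pos: [0.6072, 0.064, 0.204]
eef_rot: [0.518, 0.48, 0.522, -0.478]
wrist_force: [-0.4, -0.5, -1.1]
opening: 0.112
```

Run:
```python
from h import *
np.set_printoptions(precision=4,suppress=True)
plan([.617,.0615,.13],5)
o=ctrl.get_obs();print(o["eef_pos"],o["q"],o["time_s"])
for c in("top","scene"):
    im=ctrl.camera(c);cv2.imwrite(f"pics/{c}5.png",im)
    for t in("bottle_mouth","scoop_spout"):
        for d in ctrl.landmark_of(c,t): print(c,t,round(d["conf"],2),world(c,d["point"],o),proj(c,world(c,d["point"])))
a=cv2.imread("pics/top5.png")[60:150,60:180];b=cv2.imread("pics/scene5.png")[260:384,270:430]
cv2.imwrite("pics/c5.png",np.vstack([cv2.resize(a,(480,360),interpolation=2),cv2.resize(b[:60+24],(480,240),interpolation=2)]))
cv2.imwrite("pics/c5.png",cv2.resize(np.vstack([cv2.resize(cv2.imread("pics/top0.png")[75:140,65:155],(360,260),interpolation=2),cv2.resize(a,(360,270),interpolation=2)]),None,fx=1.1,fy=1.1))
```

```text
rot [-0.25 -0.35  0.07] shift [0.074  0.0096 0.0038]
[0.6072 0.064  0.204 ] [-0.0925  0.2533  1.5042  0.0059  1.3863 -0.1765] 13.9
top bottle_mouth 0.75 [0.6091 0.1816 0.0958] [104.8344 104.9734]
top scoop_spout 0.94 [ 0.3701 -0.2988  0.0118] [353.0803 229.6682]
top scoop_spout 0.84 [ 0.2346 -0.1387  0.0214] [275.396  298.5946]
top scoop_spout 0.66 [0.5975 0.1861 0.1883] [ 86.6687 100.8688]
scene bottle_mouth 0.57 [0.6051 0.1866 0.093 ] [351.2354 331.0381]
scene scoop_spout 0.96 [ 0.368  -0.3021  0.0127] [202.5413 139.3397]
scene scoop_spout 0.73 [0.5936 0.1847 0.1817] [367.2219 303.5934]
```

View pics/c5.png

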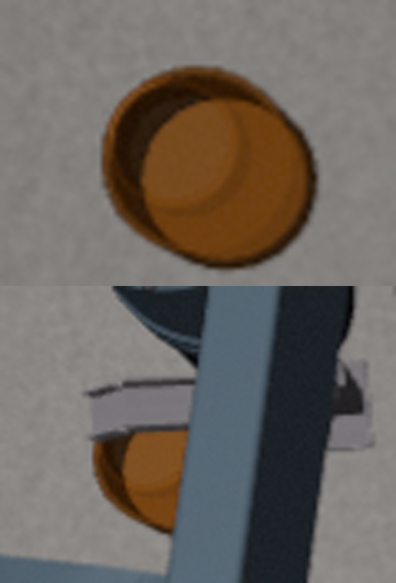

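Run:
```python
from h import *
out=[]
for c,f,(x,y) in(("top","top0",(65,70)),("scene","scene0",(300,284))):
    im=cv2.imread(f"pics/{f}.png")[y:y+100,x:x+100];im=cv2.resize(im,None,fx=4,fy=4,interpolation=cv2.INTER_CUBIC)
    raw=im.copy()
    for r,z,col in((.024,.095,(0,255,0)),(.028,.095,(255,0,0)),(.042,.072,(0,0,255)),(.042,0,(255,255,0))):
        pts=np.array([(proj(c,[.6065+r*np.cos(t),.184+r*np.sin(t),z])-[x,y]+.5)*4 for t in np.linspace(0,6.28,60)])
        cv2.polylines(im,[np.int32(pts)],True,col,1)
    out.append(np.hstack([raw,im]))
cv2.imwrite("pics/ov.png",cv2.resize(np.vstack(out),None,fx=.75,fy=.75))
```

```text
(no output)
```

View pics/ov.png

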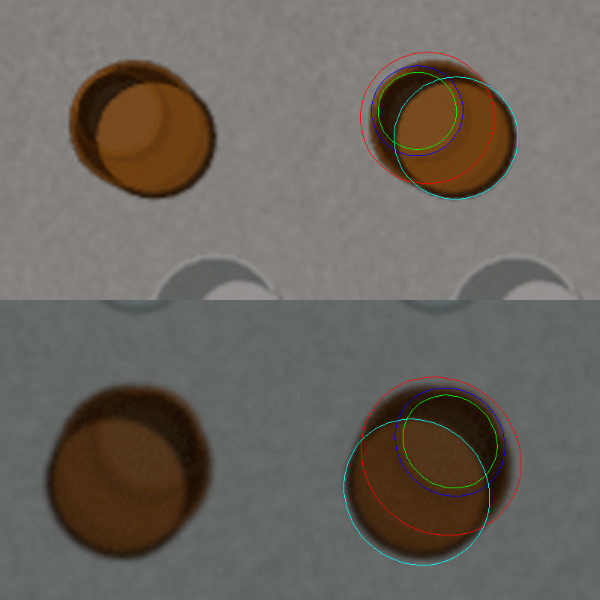

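Call:
{"fn": "carry_out", "kwargs": {"motion": [-0.1,-0.2,0,0.004,0.004,0.002,1,-0.1,-0.1,0,0.008,0.004,0.001,1,0,0,0,0.012,0.002,0.001,1,0,0,0,0.012,0,0,1,0,0,0,0.012,0,0,1,0,0,0,0.012,0,0,1,0,0,0,0.008,0,0,1,0,0,0,0,0,0,1,0,0,0,0,0,0,1]}}

```text
time_s: 15.1
eef_pos: [0.6169, 0.0585, 0.1269]
eef_rot: [0.519, 0.477, 0.522, -0.48]
wrist_force: [0.8, 1.0, -1.3]
opening: 0.113
```

Run:
```python
from h import *
plan([.617,.0615,.107],5)
o=ctrl.get_obs();print(o["eef_pos"],o["wrist_force"])
```

```text
rot [-0.22 -0.07  0.34] shift [ 0.0199  0.0005 -0.0029]
[0.61685884 0.05852373 0.1269066 ] [ 0.83152701  1.02363718 -1.28610211]
```

Call:
{"fn": "carry_out", "kwargs": {"motion": [0,0,0.1,0.003,0,-0.002,1,0,0,0.1,0.004,0,-0.001,1,0,0,0,0.004,0,0,1,0,0,0,0.004,0,0,1,0,0,0,0.003,0,0,1,0,0,0,0,0,0,1,0,0,0,0,0,0,1]}}

```text
time_s: 15.8
eef_pos: [0.6179, 0.0619, 0.1095]
eef_rot: [0.521, 0.479, 0.52, -0.478]
wrist_force: [0.4, -0.2, -0.8]
opening: 0.108
```

Run:
```python
from h import *
np.set_printoptions(precision=4,suppress=True)
plan([.617,.0615,.107],5)
o=ctrl.get_obs();print(o["eef_pos"],o["wrist_force"],o["q"])
im=ctrl.camera("scene");a=cv2.imread("pics/scene0.png")
for c in ("scene","top"):
    if c=="top": im2=ctrl.camera("top")
    for t in("bottle_mouth","scoop_spout"):
        for d in ctrl.landmark_of(c,t): print(c,t,round(d["conf"],2),world(c,d["point"],o))
cv2.imwrite("pics/c6.png",np.hstack([cv2.resize(im[264:384,270:400],(390,360),interpolation=2),cv2.resize(im2[60:180,50:180],(390,360),interpolation=2)]))
```

```text
rot [-0.2  -0.03 -0.09] shift [ 0.0025 -0.001   0.0003]
[0.6179 0.0619 0.1095] [ 0.3793 -0.1731 -0.824 ] [-0.0915  0.3653  1.5608  0.0008  1.2141 -0.1756]
scene bottle_mouth 0.7 [0.6045 0.1836 0.0939]
scene scoop_spout 0.7 [0.6072 0.182  0.0894]
scene scoop_spout 0.7 [ 0.3642 -0.2988  0.0141]
top bottle_mouth 0.71 [0.6057 0.1834 0.0946]
top scoop_spout 0.87 [0.6085 0.1817 0.0936]
top scoop_spout 0.78 [ 0.3694 -0.3012  0.0149]
top scoop_spout 0.78 [ 0.2352 -0.1332  0.0205]
```

View pics/c6.png

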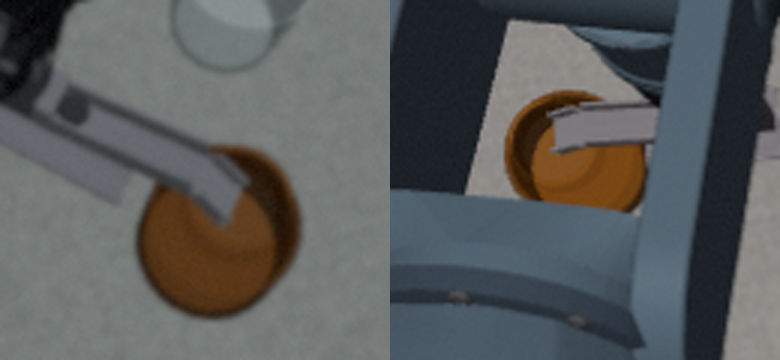

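Call:
{"fn": "carry_out", "kwargs": {"motion": [0,0,0,0.002,-0.001,0,1,0,0,0,0.001,0,0,1,0,0,0,0,0,0,1,0,0,0,0,0,0,1,0,0,0,0,0,0,1]}}

```text
time_s: 16.6
eef_pos: [0.617, 0.0618, 0.1065]
eef_rot: [0.521, 0.479, 0.52, -0.478]
wrist_force: [-0.1, -0.1, -1.2]
opening: 0.107
```

Call:
{"fn": "carry_out", "kwargs": {"motion": [0,-2,0,-0.0043,0,-0.0007,1,0,-3,0,-0.0064,0,-0.0012,1,0,-3,0,-0.0064,0,-0.0012,1,0,-3,0,-0.0064,0,-0.0012,1]}}

```text
time_s: 17.0
eef_pos: [0.6163, 0.0652, 0.1297]
eef_rot: [0.568, 0.431, 0.465, -0.525]
wrist_force: [0.5, -0.7, -1.2]
opening: 0.107
```

```bash
cat >> h.py <<'E'
def spout():
    o=ctrl.get_obs();M=mat(o);s=o["eef_pos"]+M.apply([.020,0,-.123])
    x=M.as_matrix()[:,0]
    print("spout",np.round(s,4),"d to mouth",np.round(s-[.6065,.184,.095],4),"tilt",np.degrees(np.arccos(-x[2])),"off in tool",np.round(M.inv().apply(np.array([.6065,.184,.087])-s),4),o["wrist_force"],o["q"],o["time_s"])
E
python3 -c "from h import *;spout()"
```

```text
spout [0.6072 0.1815 0.0859] d to mouth [ 0.0007 -0.0025 -0.0091] tilt 11.322101894654544 off in tool [-0.0016 -0.0005 -0.0023] [ 0.49258091 -0.68487317 -1.16747162] [ 0.02719857  0.35978101  1.53894333 -0.20888065  1.23807991  0.01636168] 17.0
```

Call:
{"fn": "carry_out", "kwargs": {"motion": [0,-3,0,-0.0067,0,-0.0016,1,0,-3,0,-0.0067,0,-0.0016,1,0,-3,0,-0.0067,0,-0.0014,1,0,-3,0,-0.0064,0,-0.0012,1,0,-3,0,-0.0064,0,-0.0012,1,0,-2,0,-0.0043,0,-0.0008,1]}}

```text
time_s: 17.6
eef_pos: [0.6156, 0.0863, 0.1653]
eef_rot: [0.633, 0.347, 0.371, -0.584]
wrist_force: [0.3, 0.8, -0.7]
opening: 0.107
```

```bash
python3 -c "from h import *;spout()"
```

```text
spout [0.6083 0.184  0.0883] d to mouth [ 0.0018 -0.     -0.0067] tilt 28.937805670151768 off in tool [ 0.0011 -0.0018 -0.0008] [ 0.32988116  0.83231297 -0.72984014] [ 0.22301651  0.4195187   1.4612677  -0.5119929   1.36414398  0.27967558] 17.6
```

Call:
{"fn": "carry_out", "kwargs": {"motion": [0,-2,0,-0.0043,-0.001,-0.0008,1,0,-1,0,-0.0021,0,-0.0004,1,0,0,0,0,0,0,1,0,0,0,0,0,0,1,0,0,0,0,0,0,1,0,0,0,0,0,0,1,0,0,0,0,0,0,1,0,0,0,0,0,0,1,0,0,0,0,0,0,1,0,0,0,0,0,0,1]}}

```text
time_s: 18.6
eef_pos: [0.6146, 0.0908, 0.1704]
eef_rot: [0.643, 0.332, 0.355, -0.592]
wrist_force: [-0.5, 0.7, -1.1]
opening: 0.103
```

Run:
```python
from h import *
np.set_printoptions(precision=4,suppress=True)
spout()
ims={c:ctrl.camera(c) for c in("scene","top","wrist")}
o=ctrl.get_obs()
for c in ims:
    for d in ctrl.landmark_of(c,"ball_center"):print(c,"ball",d["conf"],world(c,d["point"],o))
cv2.imwrite("pics/c7.png",np.hstack([cv2.resize(ims["scene"][264:384,270:400],(390,360),interpolation=2),cv2.resize(ims["wrist"],(400,300))[:,:,:] if 0 else cv2.resize(ims["wrist"][0:260,130:390],(360,360))]))
```

```text
spout [0.6078 0.1844 0.0884] d to mouth [ 0.0013  0.0004 -0.0066] tilt 31.887517510973797 off in tool [ 0.0014 -0.0013 -0.0005] [-0.4938  0.6734 -1.1378] [ 0.2542  0.4366  1.4466 -0.5579  1.3921  0.3174] 18.6
top ball 0.62 [0.6091 0.1913 0.0131]
```

View pics/c7.png

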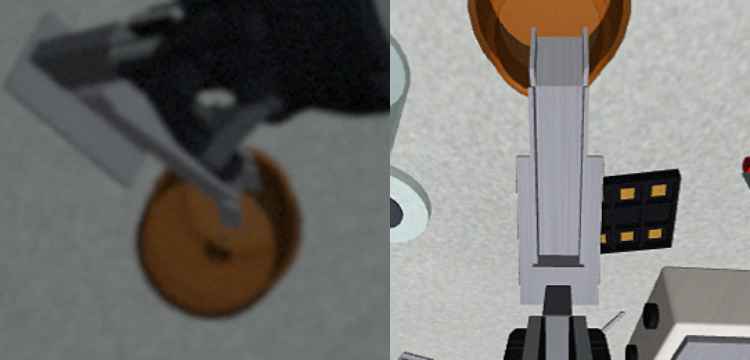

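The trough is empty and the ball shows inside the bottle near (0.609, 0.191, 0.013). Next I'll lift straight up and level out.

Call:
{"fn": "carry_out", "kwargs": {"motion": [0,0,0,-0.005,0,0.003,1,0,0,0,-0.0102,0,0.0064,1,0,0,0,-0.0136,0,0.0085,1,0,0,0,-0.0136,0,0.0085,1,0,0,0,-0.0136,0,0.0085,1,0,0,0,-0.0102,0,0.0064,1]}}

```text
time_s: 19.5
eef_pos: [0.6138, 0.0909, 0.255]
eef_rot: [0.643, 0.331, 0.355, -0.592]
wrist_force: [-0.2, 0.3, -1.0]
opening: 0.109
```

Call:
{"fn": "carry_out", "kwargs": {"motion": [0,3,0,0,0,0,1,0,4,0,0,0,0,1,0,4,0,0,0,0,1,0,4,0,0,0,0,1,0,4,0,0,0,0,1,0,4,0,0,0,0,1,0,4,0,0,0,0,1,0,3,0,0,0,0,1,0,1.5,0,0,0,0,1,0,0,0,0,0,0,1]}}

```text
time_s: 20.5
eef_pos: [0.617, 0.0916, 0.271]
eef_rot: [0.523, 0.487, 0.518, -0.47]
wrist_force: [0.5, -0.1, -1.5]
opening: 0.109
```

Run:
```python
from h import *
spout();plan([.525,-.215,.2],5)
```

```text
spout [0.6071 0.2144 0.2524] d to mouth [0.0006 0.0304 0.1574] tilt 1.4696785860108221 off in tool [ 0.1649 -0.0069  0.0321] [ 0.54667249 -0.14157063 -1.52416718] [-0.05107776  0.21989235  1.41071109  0.01455428  1.48984239 -0.13666638] 20.5
rot [-0.15 -0.66 -1.31] shift [ 0.0648 -0.1191  0.2985]
```

Call:
{"fn": "carry_out", "kwargs": {"motion": [0,-0.1,-0.2,0.002,-0.006,0.015,1,0,-0.1,-0.2,0.002,-0.012,0.03,1,0,-0.1,-0.2,0.004,-0.013,0.034,1,0,-0.1,-0.2,0.006,-0.013,0.034,1,0,-0.1,-0.2,0.008,-0.013,0.034,1,0,-0.1,-0.1,0.008,-0.013,0.034,1,0,0,-0.1,0.008,-0.013,0.034,1,0,0,-0.1,0.008,-0.013,0.034,1,0,0,0,0.006,-0.012,0.03,1,0,0,0,0.004,-0.006,0.015,1]}}

```text
time_s: 21.5
eef_pos: [0.523, -0.2222, 0.2123]
eef_rot: [0.526, 0.47, 0.523, -0.478]
wrist_force: [-0.4, 0.0, -1.7]
opening: 0.105
```

Run:
```python
from h import *
spout();plan([.525,-.215,.06],5)
```

```text
spout [ 0.5104 -0.1001  0.191 ] d to mouth [-0.0961 -0.2841  0.096 ] tilt 0.7224680517813371 off in tool [ 0.1003  0.1249 -0.2741] [-0.40029788  0.03853146 -1.68272437] [-0.60271803  0.15287452  1.60580944 -0.01272542  1.38124705 -0.70128529] 21.5
rot [0.78 0.61 0.39] shift [ 0.1522  0.0038 -0.0086]
```

Call:
{"fn": "carry_out", "kwargs": {"motion": [0.3,0.3,0.2,0.005,0.001,-0.002,1,0.3,0.2,0.1,0.012,0.001,-0.002,1,0,0,0,0.02,0,0,1,0,0,0,0.025,0,0,1,0,0,0,0.025,0,0,1,0,0,0,0.025,0,0,1,0,0,0,0.02,0,0,1,0,0,0,0.01,0,0,1,0,0,0,0,0,0,1,0,0,0,0,0,0,1]}}

```text
time_s: 22.5
eef_pos: [0.5229, -0.2104, 0.0608]
eef_rot: [0.523, 0.473, 0.525, -0.476]
wrist_force: [-0.0, 0.5, -1.6]
opening: 0.108
```

Run:
```python
from h import *
spout();plan([.525,-.215,.036],5)
```

```text
spout [ 0.5106 -0.0881  0.0407] d to mouth [-0.0959 -0.2721 -0.0543] tilt 0.3373898597600245 off in tool [-0.0472  0.1219 -0.2613] [-0.00865669  0.48675171 -1.6024657 ] [-0.59051414  0.31817715  1.73583316 -0.00469872  1.09174476 -0.68702273] 22.5
rot [0.65 0.03 0.34] shift [0.0247 0.0018 0.0047]
```

Call:
{"fn": "carry_out", "kwargs": {"motion": [0,0,0.2,0.005,0,0,1,0,0,0.1,0.006,0,0,1,0,0,0,0.005,0,0,1,0,0,0,0.004,0,0,1,0,0,0,0.003,0,0,1,0,0,0,0,0,0,1,0,0,0,0,0,0,1]}}

```text
time_s: 23.2
eef_pos: [0.5253, -0.2119, 0.0394]
eef_rot: [0.526, 0.475, 0.522, -0.475]
wrist_force: [-0.2, 0.5, -0.6]
opening: 0.109
```

Call:
{"fn": "carry_out", "kwargs": {"motion": [0,0,0,0.001,0,0,1,0,0,0,0,0,0,1]}}

```text
time_s: 23.4
eef_pos: [0.5255, -0.212, 0.0386]
eef_rot: [0.527, 0.475, 0.522, -0.475]
wrist_force: [0.4, -0.3, -1.7]
opening: 0.105
```

Call:
{"fn": "carry_out", "kwargs": {"motion": [0,0,0,0.0015,0,0,1,0,0,0,0.001,0,0,1,0,0,0,0,0,0,1]}}

```text
time_s: 23.7
eef_pos: [0.526, -0.2125, 0.0364]
eef_rot: [0.527, 0.475, 0.521, -0.475]
wrist_force: [0.2, 0.2, -0.9]
opening: 0.11
```

Run:
```python
from h import *
spout();print(ctrl.get_obs()["eef_pos"])
```

```text
spout [ 0.514  -0.0902  0.0157] d to mouth [-0.0925 -0.2742 -0.0793] tilt 0.48271647118489835 off in tool [-0.0721  0.1195 -0.2633] [ 0.22192911  0.15698801 -0.9384577 ] [-5.92636079e-01  3.52941789e-01  1.74838166e+00 -8.28333689e-04
  1.03187441e+00 -6.91013967e-01] 23.7
[ 0.52597638 -0.2124674   0.03642381]
```

Call:
{"fn": "carry_out", "kwargs": {"motion": [0,0,0,0.0005,0,0,1,0,0,0,0,0,0,0.6,0,0,0,0,0,0,0.2,0,0,0,0,0,0,-0.2,0,0,0,0,0,0,-0.5,0,0,0,0,0,0,-0.5,0,0,0,0,0,0,-0.5,0,0,0,0,0,0,-0.5]}}

```text
time_s: 24.5
eef_pos: [0.5265, -0.2127, 0.0365]
eef_rot: [0.527, 0.475, 0.521, -0.474]
wrist_force: [-0.6, 0.0, -0.8]
opening: 0.746
```

Call:
{"fn": "carry_out", "kwargs": {"motion": [0,0,0,-0.005,0,0,-0.5,0,0,0,-0.01,0,0,-0.5,0,0,0,-0.015,0,0,-0.5,0,0,0,-0.02,0,0,-0.5,0,0,0,-0.02,0,0,-0.5,0,0,0,-0.02,0,0,-0.5,0,0,0,-0.02,0,0,-0.5,0,0,0,-0.02,0,0,-0.5,0,0,0,0,0,0,-0.5,0,0,0,0,0,0,-0.5]}}

```text
time_s: 25.5
eef_pos: [0.5259, -0.2121, 0.1781]
eef_rot: [0.529, 0.475, 0.519, -0.474]
wrist_force: [-0.7, 0.1, -1.0]
opening: 0.751
```

Run:
```python
from h import *
np.set_printoptions(precision=4,suppress=True)
o=ctrl.get_obs();print(o["opening"],o["eef_pos"])
ims={c:ctrl.camera(c) for c in("scene","top","wrist")}
for c in ims:
    for t in("scoop_grip","bottle_mouth","ball_center"):
        for d in ctrl.landmark_of(c,t):print(c,t,round(d["conf"],2),world(c,d["point"],o))
cv2.imwrite("pics/c8.png",np.hstack([cv2.resize(ims["scene"][90:384,100:420],(420,386)),cv2.resize(ims["wrist"],(380,386))]))
```

```text
0.7511948971089849 [ 0.5259 -0.2121  0.1781]
scene scoop_grip 0.92 [ 0.5297 -0.214   0.0581]
scene scoop_grip 0.75 [ 0.452  -0.3503  0.0428]
scene scoop_grip 0.74 [ 0.3485 -0.1861  0.054 ]
scene bottle_mouth 0.55 [0.6047 0.1847 0.0926]
scene ball_center 0.58 [ 0.5152 -0.0925  0.0159]
scene ball_center 0.55 [0.6018 0.1853 0.0946]
top scoop_grip 0.87 [ 0.4473 -0.347   0.0436]
top scoop_grip 0.63 [ 0.5292 -0.2087  0.0506]
top bottle_mouth 0.83 [0.6085 0.1845 0.0944]
top ball_center 0.61 [0.6097 0.1898 0.0139]
top ball_center 0.56 [0.6064 0.1815 0.0935]
wrist scoop_grip 0.82 [ 0.5251 -0.2165  0.0556]
wrist scoop_grip 0.76 [ 0.3486 -0.1873  0.0584]
```

View pics/c8.png

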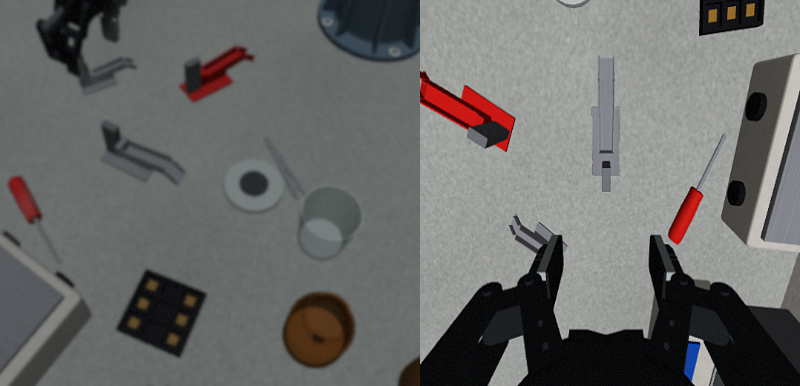

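The scoop stands upright and empty, the ball shows in the bottle, the bottle hasn't moved, and the gripper is clear.

```bash
python3 -c "from bench import ctrl;print(ctrl.hand_in())"
```

```text
the job is handed in; nothing more can be done
None
```

The ball is in the open amber bottle, the empty scoop is back on the bench, and I handed the job in at about 26 s of the 64 s allowed; no verdict is reported.

- **What I did:** I picked up the large grey scoop by its grip and carried it level to the bottle. I rested the lip about 8 mm below the rim, then tipped it to 32° about the lip until the trough was empty. I lifted out, levelled, set the scoop down and let go.
- **Ball:** the top camera puts it in the bottle at about (0.610, 0.190, 0.014).
- **Bottle:** it reads at about (0.607, 0.184), within 2–3 mm of the start, and it is upright.
- **Scoop:** it stands upright about 20 mm from where its grip started. I left it turned about 68° from its original heading, since the task sets no limit on that.
- **Gripper:** it is open and about 14 cm above its release height, touching nothing.
- **Checks that disagreed:** the detector also gave a few false ball positions (at the bottle rim and at the scoop's lip). The pictures showed the trough empty, so I ignored these.

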